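# Move the tasting jars to the display rack in reverse order

## Robot

A 6-joint arm with a two-finger parallel gripper is mounted at the origin on a cart in front of the work surface, level with it; the furniture and walls round the work are solid. World frame = base frame: x ahead of the robot, y to its left, z up, the work surface at z = 0. Lengths are in m, angles in degrees, forces in N, time in s.
With the tool pointing down it reaches from about 0.4 to 0.825 m from the base axis. Payload 7 kg.
Tool frame: the origin (TCP) lies midway between the tips of the shut fingers; the grasp point (between the pads) lies r.grip_depth behind it (r.grip_depth is the distance from the TCP to the grasp point, in m); z points along the fingers, y is the line along which they close (so a half turn about z gives the same grasp; the last joint's range is limited). The gripper opens to 88 mm and grips with 3 to 60 N. Pads are 19 mm wide; open, the fingers measure 130 mm over their backs; the gripper's body (78 mm by 193 mm) begins 47 mm behind the grasp point.
Start: joints at [90.934, 20.546, 0.682, 0, -70.136, -16.507], TCP at [0.181, 0.65, 0.227] pointing down, gripper open.
Joint ranges: [-176.03, 176.03], [-82.01, 121.73], [-58.28, 71.71], [-173.87, 95.51], [-174.79, -0.11], [-173.66, 173.66]. Speed limits (degrees/s): [136.94, 136.94, 172.46, 180, 180, 180].

## Interface

Orientations are given as [roll, pitch, yaw] about the fixed x, y, z axes, in that order (R = Rz(yaw) Ry(pitch) Rx(roll)).
In Python, from plant import r gives the robot as it stands.
- The arm moves only by the shell command python3 -m pendant 'ROWS' [OPENING] [FORCE]. ROWS is a JSON list of rows, 1 to 12 of them, each of 6 numbers: dx, dy, dz in m, then a rotation vector rx, ry, rz in degrees; each row is the pose to reach, as a shift and turn from the pose commanded when the command began, along the tool's axes at that moment; what a row does not reach only later rows make up. A row lasts 1/12 s, in which the tool goes at most 0.0417 m and 7.16 degrees, less where a joint would pass 70% of its speed; a pose out of reach is approached as far as the arm can. OPENING is the finger opening in m, set as the command begins (- or left out keeps the last). The fingers move at their own pace and stop on an object; FORCE is the grip in N (left out, the last holds). Time passes only in rows, so rows that do not move let the fingers close. It prints the time, the measured TCP pose, the force, the opening and the grip force at its end.
- r.get_state(): the state, without advancing time (a new reading comes with each control period).
- r.capture(name): name is "scene" or "top" or "wrist"; returns a dict with "frame" (384x512x3 uint8, red, green, blue), "z_map" (384x512 float32, m along the optical axis (not along the pixel's ray), 0 where there is no reading), "fx", "fy", "cx", "cy" (pixels), "cam_to_world" (4x4, takes a point from camera to world coordinates). Camera axes: x right, y down, z forward; pixel columns grow to the right and rows downward; lengths in m; the calibration is good to about 2 mm. A picture is of the moment at which its call begins.
- r.close_job(): hands the job in; it is judged then, once.
The state is a dict: "time_s": time; "joints": joint angles; "qd": joint speeds; "joint_torque": joint torques, N m; "tcp_pos": TCP position; "eef_rot": TCP orientation; "contact_force": force on the tool from outside, world axes, zero at the start; "moment": the same for the moment, N m; "gripper_width": finger opening in m; "gripper_force": force on a finger pad.
Only numpy, scipy, OpenCV 4.12 (cv2) and the standard library are available. Lean on these libraries where they do the work, as an engineer would, in place of code of your own. Each camera call takes 0.05 s, during which the arm holds its last target. There are 200 camera calls.

## Task

Move the four little tasting jars from the grey crate on the left into the wooden display rack on the right in the reverse order, so that the row reads the same from behind the counter: the jar that now stands leftmost as you see it goes into the rightmost place, and so on. Stand each jar upright on the floor of the rack, centred on its own pale disc, and do not tip any over on the way; the coloured clips stay on the crate and show the order in which the jars stood.

Things in the scene. Friction and masses are not known exactly. Their poses are not given: they have to be found in the camera images.
- jar_red: small round tasting jar with a red lid, 38 mm across (body 37 mm, lid 38 mm) and 60 mm high (the lid is the top 16 mm), about 0.12 kg, loose; it starts upright on the floor of one of the four places of the grey crate. Origin: centre of its underside, z up its axis.
- jar_yellow: small round tasting jar with a yellow lid, 38 mm across (body 37 mm, lid 38 mm) and 60 mm high (the lid is the top 16 mm), about 0.12 kg, loose; it starts upright on the floor of one of the four places of the grey crate. Origin: centre of its underside, z up its axis.
- jar_green: small round tasting jar with a green lid, 38 mm across (body 37 mm, lid 38 mm) and 60 mm high (the lid is the top 16 mm), about 0.12 kg, loose; it starts upright on the floor of one of the four places of the grey crate. Origin: centre of its underside, z up its axis.
- jar_blue: small round tasting jar with a blue lid, 38 mm across (body 37 mm, lid 38 mm) and 60 mm high (the lid is the top 16 mm), about 0.12 kg, loose; it starts upright on the floor of one of the four places of the grey crate. Origin: centre of its underside, z up its axis.
- clip_red: flat red marker clip, 14 x 34 x 5 mm, fixed on the low lip along the front (robot side) of the grey crate, in front of the place where the red-lidded jar starts; its top is 15 mm above the worktop. It shows the starting order and cannot move. Origin: centre of its underside, in line (same y in the crate's frame, within 3 mm) with that place; its long side runs along the crate's y.
- clip_yellow: flat yellow marker clip, 14 x 34 x 5 mm, fixed on the low lip along the front (robot side) of the grey crate, in front of the place where the yellow-lidded jar starts; its top is 15 mm above the worktop. It shows the starting order and cannot move. Origin: centre of its underside, in line (same y in the crate's frame, within 3 mm) with that place; its long side runs along the crate's y.
- clip_green: flat green marker clip, 14 x 34 x 5 mm, fixed on the low lip along the front (robot side) of the grey crate, in front of the place where the green-lidded jar starts; its top is 15 mm above the worktop. It shows the starting order and cannot move. Origin: centre of its underside, in line (same y in the crate's frame, within 3 mm) with that place; its long side runs along the crate's y.
- clip_blue: flat blue marker clip, 14 x 34 x 5 mm, fixed on the low lip along the front (robot side) of the grey crate, in front of the place where the blue-lidded jar starts; its top is 15 mm above the worktop. It shows the starting order and cannot move. Origin: centre of its underside, in line (same y in the crate's frame, within 3 mm) with that place; its long side runs along the crate's y.
- crate: grey plastic crate on the left, a low tray with dividers: 214 (y) x 66 (x) mm, fixed. Four places, centred at x = 0, y = +78, +26, -26, -78 mm. Origin: under its centre, on the worktop; z up, +y to the left as the robot sees it; yaw -0.7 to -0.2 rad. Floor 6 mm high, walls 4-5 mm thick to 18 mm height; a lip 20 mm wide, 10 mm high along its front (-x) carries the clips.
- display_rack: wooden tray on two steel posts, on the right, empty: 226 (y) x 66 (x) mm, fixed. Four places, centred at x = 0, y = +78, +26, -26, -78 mm. Origin: under its centre, on the worktop; z up, +y to the left as the robot sees it; yaw 0.1 to 0.5 rad. Floor at z = 80 mm, a pale 42 mm disc at each place, no dividers; 5 mm rim to 92 mm. Fixed goods and price cards up to 0.23 m high lie between the trays.

How it is judged (in metres and radians):
At the end, for the whole second after the job is handed in: All four jars at rest in the display rack in the reverse of the crate's order (from the crate's place at y, shown by its clip, to the rack's place at -y), each upright within 0.1 rad, its foot within 4 mm of the floor's height and within 10 mm of its place's centre along and across (x of jar_red in the frame of display_rack between -0.01 and 0.01 m and z of jar_red in the frame of display_rack between 0.076 and 0.084 m and angle between each of jar_red, jar_yellow, jar_green, jar_blue's own z axis and vertical below 0.1 rad and linear speed of each of jar_red, jar_yellow, jar_green, jar_blue below 0.02 m/s and angular speed of each of jar_red, jar_yellow, jar_green, jar_blue below 0.3 rad/s and ((y of clip_red in the frame of crate between 0.058 and 0.098 m and y of jar_red in the frame of display_rack between -0.088 and -0.068 m) or (y of clip_red in the frame of crate between 0.006 and 0.046 m and y of jar_red in the frame of display_rack between -0.036 and -0.016 m) or (y of clip_red in the frame of crate between -0.046 and -0.006 m and y of jar_red in the frame of display_rack between 0.016 and 0.036 m) or (y of clip_red in the frame of crate between -0.098 and -0.058 m and y of jar_red in the frame of display_rack between 0.068 and 0.088 m)) and x of jar_yellow in the frame of display_rack between -0.01 and 0.01 m and z of jar_yellow in the frame of display_rack between 0.076 and 0.084 m and ((y of clip_yellow in the frame of crate between 0.058 and 0.098 m and y of jar_yellow in the frame of display_rack between -0.088 and -0.068 m) or (y of clip_yellow in the frame of crate between 0.006 and 0.046 m and y of jar_yellow in the frame of display_rack between -0.036 and -0.016 m) or (y of clip_yellow in the frame of crate between -0.046 and -0.006 m and y of jar_yellow in the frame of display_rack between 0.016 and 0.036 m) or (y of clip_yellow in the frame of crate between -0.098 and -0.058 m and y of jar_yellow in the frame of display_rack between 0.068 and 0.088 m)) and x of jar_green in the frame of display_rack between -0.01 and 0.01 m and z of jar_green in the frame of display_rack between 0.076 and 0.084 m and ((y of clip_green in the frame of crate between 0.058 and 0.098 m and y of jar_green in the frame of display_rack between -0.088 and -0.068 m) or (y of clip_green in the frame of crate between 0.006 and 0.046 m and y of jar_green in the frame of display_rack between -0.036 and -0.016 m) or (y of clip_green in the frame of crate between -0.046 and -0.006 m and y of jar_green in the frame of display_rack between 0.016 and 0.036 m) or (y of clip_green in the frame of crate between -0.098 and -0.058 m and y of jar_green in the frame of display_rack between 0.068 and 0.088 m)) and x of jar_blue in the frame of display_rack between -0.01 and 0.01 m and z of jar_blue in the frame of display_rack between 0.076 and 0.084 m and ((y of clip_blue in the frame of crate between 0.058 and 0.098 m and y of jar_blue in the frame of display_rack between -0.088 and -0.068 m) or (y of clip_blue in the frame of crate between 0.006 and 0.046 m and y of jar_blue in the frame of display_rack between -0.036 and -0.016 m) or (y of clip_blue in the frame of crate between -0.046 and -0.006 m and y of jar_blue in the frame of display_rack between 0.016 and 0.036 m) or (y of clip_blue in the frame of crate between -0.098 and -0.058 m and y of jar_blue in the frame of display_rack between 0.068 and 0.088 m))); the robot touches nothing.
It fails at once if A jar is tipped by more than about 35 degrees (angle between any of jar_red, jar_yellow, jar_green, jar_blue's own z axis and vertical above 0.6 rad).
It also fails if it takes over 126 s, if anything falls off the work surface, if the arm or the gripper's body presses on something with over 40 N, if the wrist force passes 120 N, or if a joint passes its speed limit or range.

## Working session

There is one attempt and no reset: what is moved stays moved. The work goes in short steps, Python scripts to look and compute and a shell command to move; the robot and the scene stay as the last step left them, time stands still between calls to the robot, and variables do not carry over. Pictures are saved under pics/ and viewed, at most 14 in all, crops included, and the job is handed in when it is done.

```bash
ls; mkdir -p pics; python3 - <<'E'
from plant import r
import cv2,numpy as np
print(r.grip_depth); s=r.get_state(); print(s)
for n in("top","scene"):
    c=r.capture(n); np.savez(n+"0.npz",**c); cv2.imwrite(f"pics/{n}0.png",c["frame"][...,::-1]); print(n,c["cam_to_world"],c["fx"])
E
```

```text
pics
0.0188
{'time_s': 0.0, 'joints': array([ 9.09330213e+01,  2.05924726e+01,  6.31568215e-01, -2.10041953e-02,
       -7.01351969e+01, -1.65043035e+01]), 'qd': array([ 0.04241596,  0.01071071, -0.00341858,  0.09825055, -0.10082349,
        0.06905541]), 'joint_torque': array([-1.53086468e-03, -5.82713270e+01,  2.93062896e+01,  6.99726686e+00,
        6.84000668e-03, -1.57679519e-04]), 'tcp_pos': array([0.18111388, 0.64972079, 0.22559144]), 'eef_rot': array([ 1.79902248e+02, -8.37254874e-03, -1.55784288e+01]), 'contact_force': array([ 0.14423338, -0.28071855,  0.23165684]), 'moment': array([-0.04159976, -0.00646835,  0.02929391]), 'gripper_force': 0.0, 'gripper_width': 0.08765068106557442}
top [[-1.35411096e-02 -9.92579427e-01  1.20841713e-01  3.01291050e-01]
 [-9.99905484e-01  1.37293960e-02  7.25629409e-04  4.22875244e-02]
 [-2.37932855e-03 -1.20820466e-01 -9.92671524e-01  1.42303907e+00]
 [ 0.00000000e+00  0.00000000e+00  0.00000000e+00  1.00000000e+00]] 451.15409329169967
scene [[-0.75118546 -0.28624789  0.59479623 -0.50460218]
 [-0.65993994  0.30638616 -0.68600787  1.18459198]
 [ 0.01413097 -0.90784892 -0.41905924  0.7327242 ]
 [ 0.          0.          0.          1.        ]] 471.0564964982584
```

View pics/top0.png

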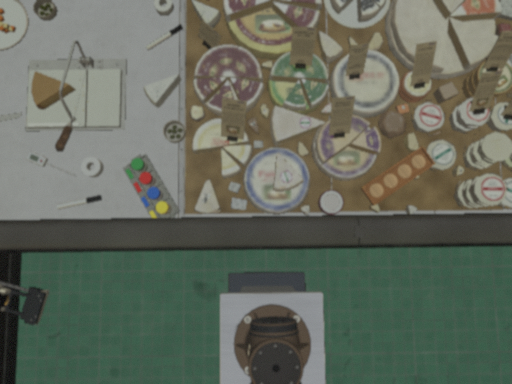

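View pics/scene0.png

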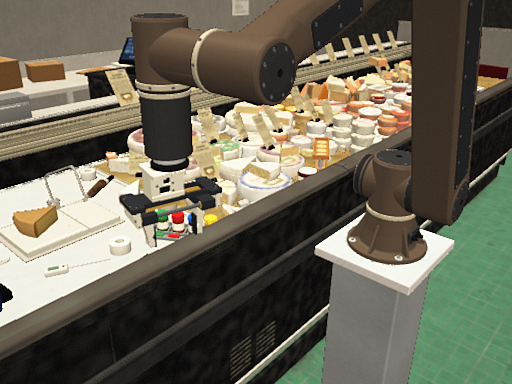

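The top view shows the crate at about (150,187), with lids from far-left to near-right in the order green, red, blue, yellow. The rack is at about (398,177). I'll enlarge both.

```bash
cat > h.py <<'E'
import numpy as np,cv2
from plant import r
def w(c,u,v,z=None):
    "pixel->world; with z: intersect plane at height z, else depth"
    M=c["cam_to_world"]; d=M[:3,:3]@np.array([(u-c["cx"])/c["fx"],(v-c["cy"])/c["fy"],1.]); o=M[:3,3]
    k=(z-o[2])/d[2] if z is not None else c["z_map"][int(round(v)),int(round(u))]
    return o+k*d
def crop(f,x0,y0,x1,y1,k,name):
    cv2.imwrite("pics/"+name,cv2.resize(f[y0:y1,x0:x1,::-1],None,fx=k,fy=k,interpolation=cv2.INTER_CUBIC))
E
python3 - <<'E'
from h import *
c=np.load("top0.npz"); f=c["frame"]
a=cv2.resize(f[145:225,110:190],(400,400),interpolation=3); b=cv2.resize(f[137:217,358:438],(400,400),interpolation=3)
cv2.imwrite("pics/crops.png",np.hstack([a,b])[...,::-1])
h=np.array([[w(c,u,v)[2] if c["z_map"][v,u]>0 else 0 for u in range(186,470)] for v in range(0,215)])
# highest goods between
for (u0,u1) in [(186,230),(230,280),(280,330),(330,365),(365,435),(435,470)]:
    print(u0,u1,[round(float(h[v0:v0+36,u0-186:u1-186].max()),3) for v0 in (0,36,72,108,144,179)])
E
```

```text
186 230 [0.109, 0.093, 0.184, 0.156, 0.06, 0.041]
230 280 [0.107, 0.098, 0.184, 0.164, 0.108, 0.108]
280 330 [0.232, 0.208, 0.104, 0.131, 0.111, 0.109]
330 365 [0.117, 0.187, 0.224, 0.191, 0.101, 0.095]
365 435 [0.118, 0.192, 0.121, 0.097, 0.101, 0.098]
435 470 [0.143, 0.188, 0.109, 0.116, 0.093, 0.124]
```

View pics/crops.png

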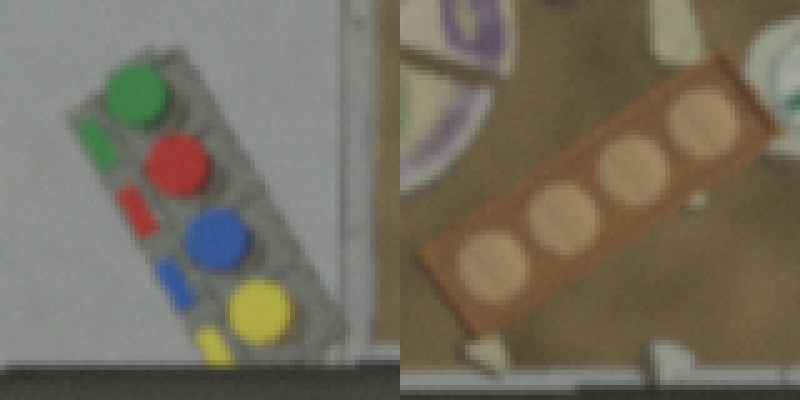

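The crops show these positions:
- **Lids in the crop:** green (136,95), red (178,165), blue (218,239), yellow (260,311).
- **Discs in the crop, left to right:** (93,265), (164,218), (234,171), (304,123).

The targets follow from these: green goes to the rightmost disc, then red, blue and yellow in turn to the left.

```bash
cat >> h.py <<'E'
def fitrow(P):  # pts ordered y=+78,26,-26,-78 -> centre, yaw, pitch, fitted places
    P=np.array(P)[:,:2]; Y=np.array([.078,.026,-.026,-.078]); m=P.mean(0); d=(Y@(P-m)); yaw=np.arctan2(-d[0],d[1])
    F=m+np.outer(Y,[-np.sin(yaw),np.cos(yaw)]); return m,np.degrees(yaw),np.linalg.norm(d)/(Y@Y),F,P-F
E
python3 - <<'E'
from h import *
c=np.load("top0.npz"); p=lambda x,y,ox,oy:(ox+(x+.5)/5-.5,oy+(y+.5)/5-.5)
np.set_printoptions(precision=4,suppress=True)
L=[p(x,y,110,145) for x,y in((136,95),(178,165),(218,239),(260,311))]
D=[p(x,y,358,137) for x,y in((93,265),(164,218),(234,171),(304,123))]
# colour-centroid cross-check on the lids and discs, depth heights
hsv=cv2.cvtColor(c["frame"],cv2.COLOR_RGB2HSV)
print("lid z",[w(c,*q)[2] for q in L]," disc z",[w(c,*q)[2] for q in D])
for n,Q,z in(("crate",L,.066),("rack",D,.08)):
    print(n,*fitrow([w(c,*q,z=z) for q in Q]),sep="\n")
print([w(c,*p(x,y,110,145),z=.015) for x,y in((97,144),(138,211),(175,284),(214,346))])
E
```

```text
lid z [np.float64(0.0685632986530802), np.float64(0.06201208274969283), np.float64(0.06065568579694758), np.float64(0.06514365549975487)]  disc z [np.float64(0.08543044435537284), np.float64(0.08456536482876365), np.float64(0.08109011933996446), np.float64(0.081278629206883)]
crate
[0.4839 0.366 ]
-60.04273789889116
0.9891025027616852
[[0.5515 0.4049]
 [0.5064 0.379 ]
 [0.4614 0.353 ]
 [0.4163 0.327 ]]
[[-0.0011 -0.0002]
 [ 0.0004 -0.0006]
 [-0.0002  0.0004]
 [ 0.0008  0.0004]]
rack
[ 0.5008 -0.3839]
32.78216053801276
1.000407088033405
[[ 0.4586 -0.3184]
 [ 0.4867 -0.3621]
 [ 0.5149 -0.4058]
 [ 0.5431 -0.4495]]
[[ 0.0002  0.0001]
 [-0.0001 -0.0001]
 [-0.0003  0.0001]
 [ 0.0003 -0.    ]]
[array([0.5287, 0.4424, 0.015 ]), array([0.4857, 0.4157, 0.015 ]), array([0.4392, 0.3917, 0.015 ]), array([0.3999, 0.3666, 0.015 ])]
```

```bash
cat >> h.py <<'E'
from scipy.spatial.transform import Rotation as Ro
def delta(x,y,z,yaw):
    s=r.get_state(); R=Ro.from_euler("xyz",s["eef_rot"],degrees=True); T=Ro.from_euler("xyz",[180,0,yaw],degrees=True)
    return np.round(R.inv().apply(np.array([x,y,z])-s["tcp_pos"]),4),np.round((R.inv()*T).as_rotvec(degrees=True),2)
E
python3 - <<'E'
from h import *
c=np.load("top0.npz")
print("rail z",[[round(w(c,u,v)[2],3) for v in(215,222,232,244)] for u in(120,160,180,376)])
print(delta(.4839,.366,.28,-150))
E
```

```text
rail z [[np.float64(0.001), np.float64(0.081), np.float64(0.086), np.float64(0.083)], [np.float64(0.002), np.float64(0.077), np.float64(0.087), np.float64(0.083)], [np.float64(0.001), np.float64(0.076), np.float64(0.084), np.float64(0.078)], [np.float64(0.047), np.float64(0.083), np.float64(0.089), np.float64(0.078)]]
(array([ 0.3679,  0.1922, -0.0539]), array([ 3.0000e-02, -1.0000e-01,  1.3442e+02]))
```

```bash
R='[0.368,0.192,-0.054,0,0,134.4]'; python3 -m pendant '[[0.368,0.192,-0.054,0,0,134.4],[0.368,0.192,-0.054,0,0,134.4],[0.368,0.192,-0.054,0,0,134.4],[0.368,0.192,-0.054,0,0,134.4],[0.368,0.192,-0.054,0,0,134.4],[0.368,0.192,-0.054,0,0,134.4],[0.368,0.192,-0.054,0,0,134.4],[0.368,0.192,-0.054,0,0,134.4],[0.368,0.192,-0.054,0,0,134.4],[0.368,0.192,-0.054,0,0,134.4],[0.368,0.192,-0.054,0,0,134.4],[0.368,0.192,-0.054,0,0,134.4]]'
python3 -c "
from h import *
print(delta(.4839,.366,.28,-150),r.get_state()['joints'])"
```

```text
time_s: 1.1
tcp_pos: [0.486, 0.3642, 0.2805]
eef_rot: [180.0, -0.0, -102.1]
contact_force: [-0.5, 0.5, 0.2]
gripper_width: 0.0872
gripper_force: 0.0
(array([-0.0013,  0.0024,  0.0005]), array([-0.000e+00, -2.000e-02,  4.789e+01])) [ 5.52620913e+01  1.25367646e+01 -3.43172813e+00  3.17405402e-03
 -7.40473359e+01 -6.73684784e+01]
```

```bash
python3 -m pendant '[[0,0,0,0,0,7],[0,0,0,0,0,14],[0,0,0,0,0,21],[0,0,0,0,0,28],[0,0,0,0,0,35],[0,0,0,0,0,42],[-0.001,0.002,0,0,0,47.9],[-0.001,0.002,0,0,0,47.9]]'
python3 - <<'E'
from h import *
c=r.capture("wrist"); np.savez("wr0.npz",**c); cv2.imwrite("pics/wr0.png",c["frame"][...,::-1]); print(r.get_state()["joints"],c["cam_to_world"])
c=r.capture("top"); np.savez("top1.npz",**c)
E
```

```text
time_s: 1.77
tcp_pos: [0.4821, 0.3678, 0.2801]
eef_rot: [-180.0, -0.0, -149.7]
contact_force: [-0.1, 0.1, -0.5]
gripper_width: 0.0877
gripper_force: 0.0
[ 5.57634068e+01  1.24787640e+01 -3.53927265e+00 -9.03696266e-03
 -7.40227882e+01 -1.15067081e+02] [[-5.04834601e-01  8.25996961e-01  2.50740994e-01  4.14135236e-01]
 [ 8.63216048e-01  4.83162916e-01  1.46327206e-01  3.28030790e-01]
 [-2.82921861e-04  2.90314687e-01 -9.56931190e-01  4.38272280e-01]
 [ 0.00000000e+00  0.00000000e+00  0.00000000e+00  1.00000000e+00]]
```

View pics/wr0.png

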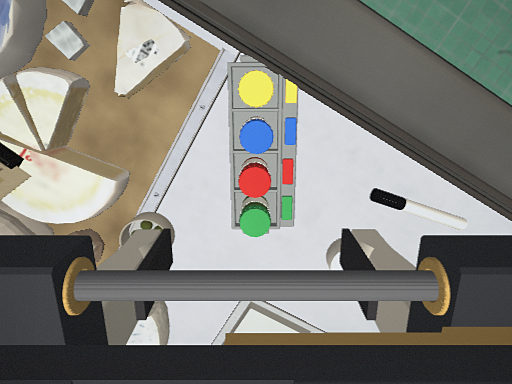

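The wrist view looks down on the crate, with lids at yellow (256,89), blue (256,136), red (255,181) and green (255,221). The fingers line up across the row.

```bash
python3 - <<'E'
from h import *
np.set_printoptions(precision=4,suppress=True)
c=np.load("wr0.npz")
for q in((255,221),(255,181),(256.3,136),(256,89)): print(w(c,*q,z=.066))
print(fitrow([w(c,*q,z=.066) for q in((255,221),(255,181),(256.3,136),(256,89))]))
print("rail edge",w(c,420,165,z=.085),w(c,280,75,z=.085))
print(delta(.5505,.4045,.12,-150),delta(.5505,.4045,.036,-150))
E
```

```text
[0.5472 0.4046 0.066 ]
[0.5043 0.3796 0.066 ]
[0.4588 0.3547 0.066 ]
[0.4158 0.3291 0.066 ]
(array([0.4815, 0.367 ]), np.float64(-60.243914586041015), np.float64(0.9740594706254254), array([[0.5492, 0.4057],
       [0.5041, 0.3799],
       [0.4589, 0.3541],
       [0.4138, 0.3283]]), array([[-0.002 , -0.0011],
       [ 0.0002, -0.0003],
       [-0.0002,  0.0006],
       [ 0.002 ,  0.0008]]))
rail edge [0.3942 0.5217 0.085 ] [0.392 0.343 0.085]
(array([-0.0775, -0.0033,  0.1602]), array([-0.01, -0.03,  0.8 ])) (array([-0.0775, -0.0033,  0.2442]), array([-0.01, -0.03,  0.8 ]))
```

```bash
python3 -m pendant '[[-0.038,-0.001,0.02,0,0,0.8],[-0.076,-0.003,0.04,0,0,0.8],[-0.076,-0.003,0.08,0,0,0.8],[-0.076,-0.003,0.12,0,0,0.8],[-0.076,-0.003,0.16,0,0,0.8],[-0.076,-0.003,0.19,0,0,0.8],[-0.076,-0.003,0.215,0,0,0.8],[-0.076,-0.003,0.235,0,0,0.8],[-0.076,-0.003,0.244,0,0,0.8],[-0.076,-0.003,0.244,0,0,0.8]]'
python3 - <<'E'
from h import *
print(delta(.549,.4047,.036,-150))
c=r.capture("wrist");cv2.imwrite("pics/wr1.png",c["frame"][...,::-1])
E
```

```text
time_s: 2.7
tcp_pos: [0.5484, 0.4027, 0.0339]
eef_rot: [-179.9, -0.2, -150.1]
contact_force: [-0.6, -0.3, 0.3]
gripper_width: 0.0874
gripper_force: 0.0
(array([-0.0016,  0.0014, -0.0021]), array([-0.08, -0.25, -0.11]))
```

View pics/wr1.png

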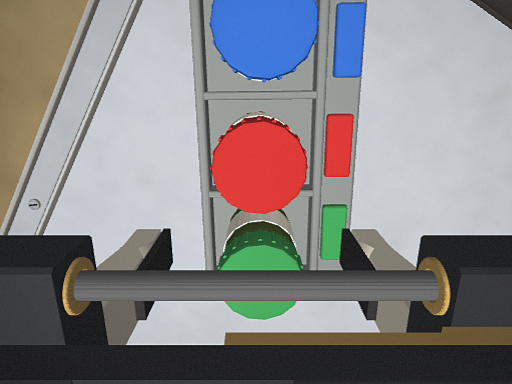

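The green lid sits between the pads at about (260,282). Closing now.

```bash
python3 -m pendant '[[-0.001,0.001,0,0,0,0],[-0.001,0.001,0,0,0,0],[-0.001,0.001,0,0,0,0],[-0.001,0.001,0,0,0,0],[-0.001,0.001,0,0,0,0],[-0.001,0.001,0,0,0,0],[-0.001,0.001,0,0,0,0],[-0.001,0.001,0,0,0,0]]' 0.03 25
python3 -c "
from h import *
print(r.get_state()['tcp_pos'])"
```

```text
time_s: 3.42
tcp_pos: [0.5498, 0.4053, 0.0367]
eef_rot: [180.0, 0.0, -150.2]
contact_force: [0.2, 0.1, 0.5]
gripper_width: 0.0398
gripper_force: 0.0
[0.54975376 0.40526947 0.03666619]
```

```bash
python3 -m pendant '[[0,0,0,0,0,0],[0,0,0,0,0,0],[0,0,0,0,0,0],[0,0,-0.005,0,0,0],[0,0,-0.02,0,0,0],[0,0,-0.05,0,0,0],[0,0,-0.08,0,0,0],[0,0,-0.12,0,0,0],[0,0,-0.16,0,0,0],[0,0,-0.2,0,0,0],[0,0,-0.235,0,0,0],[0,0,-0.25,0,0,0]]'
python3 -c "
from h import *
print(r.get_state()['tcp_pos'], delta(.5431,-.4495,.285,-57.2))"
```

```text
time_s: 4.42
tcp_pos: [0.551, 0.4059, 0.2932]
eef_rot: [179.9, 0.4, -150.2]
contact_force: [0.5, 0.3, 0.4]
gripper_width: 0.0372
gripper_force: 25.0
[0.55097308 0.40586072 0.29324652] (array([ 0.432 , -0.7384,  0.0041]), array([ -0.28,   0.39, -93.  ]))
```

```bash
python3 -m pendant '[[0.0065,-0.011,0,0,0,-1.4],[0.019,-0.033,0,0,0,-4.2],[0.039,-0.066,0,0,0,-8.4],[0.058,-0.1,0,0,0,-12.6],[0.078,-0.133,0,0,0,-16.7],[0.097,-0.166,0,0,0,-20.9],[0.117,-0.199,0,0,0,-25.1],[0.136,-0.233,0,0,0,-29.3],[0.156,-0.266,0,0,0,-33.5],[0.175,-0.299,0,0,0,-37.7],[0.194,-0.332,0,0,0,-41.9],[0.208,-0.355,0,0,0,-45]]'
python3 -c "
from h import *
print(delta(.5431,-.4495,.285,-57.2))"
```

```text
time_s: 5.42
tcp_pos: [0.5447, -0.0089, 0.2869]
eef_rot: [180.0, -0.0, -105.0]
contact_force: [0.5, 0.3, -1.6]
gripper_width: 0.0374
gripper_force: 25.0
(array([ 0.4259, -0.1128,  0.002 ]), array([  0.  ,  -0.  , -47.84]))
```

```bash
python3 -m pendant '[[0.017,-0.0045,0,0,0,-1.9],[0.055,-0.015,0,0,0,-6.2],[0.094,-0.025,0,0,0,-10.5],[0.132,-0.035,0,0,0,-14.8],[0.17,-0.045,0,0,0,-19.1],[0.209,-0.055,0,0,0,-23.4],[0.247,-0.066,0,0,0,-27.7],[0.285,-0.076,0,0,0,-32],[0.324,-0.086,0,0,0,-36.3],[0.362,-0.096,0,0,0,-40.6],[0.4,-0.106,0,0,0,-44.9],[0.426,-0.113,0,0,0,-47.8]]'
python3 - <<'E'
from h import *
print(delta(.5431,-.4495,.111,-57.2))
c=r.capture("wrist"); np.savez("wr2.npz",**c); cv2.imwrite("pics/wr2.png",c["frame"][...,::-1])
E
```

```text
time_s: 6.42
tcp_pos: [0.5417, -0.4499, 0.286]
eef_rot: [180.0, 0.0, -57.3]
contact_force: [0.5, 0.0, -2.1]
gripper_width: 0.0372
gripper_force: 25.0
(array([ 0.0005, -0.0015,  0.175 ]), array([ 0.04,  0.04, -0.07]))
```

View pics/wr2.png

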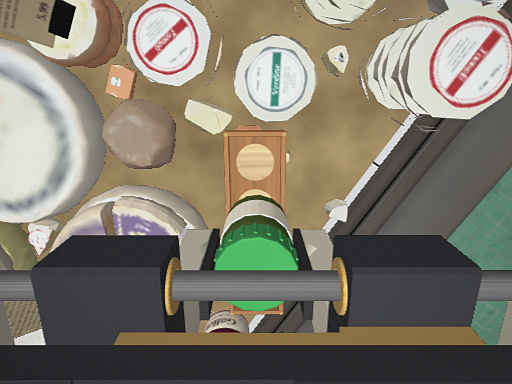

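The wrist view shows the gripped green jar upright over the rack. The far disc is visible at (255,160) and another starts near (255,193). I'll check the far one against the map.

```bash
python3 - <<'E'
from h import *
c=np.load("wr2.npz"); print(w(c,255,160.5,z=.08),w(c,224,131,z=.092),w(c,285,131,z=.092)); print(w(c,255,282,z=.286+.03))
E
```

```text
[ 0.54263642 -0.4500231   0.08      ] [ 0.58825301 -0.46114803  0.092     ] [ 0.53462486 -0.49561162  0.092     ]
[ 0.54068776 -0.44747277  0.316     ]
```

```bash
python3 -m pendant '[[0,-0.001,0.015,0,0,0],[0.001,-0.001,0.05,0,0,0],[0.001,-0.001,0.085,0,0,0],[0.001,-0.001,0.12,0,0,0],[0.001,-0.001,0.145,0,0,0],[0.001,-0.001,0.16,0,0,0],[0.001,-0.001,0.168,0,0,0],[0.001,-0.001,0.172,0,0,0],[0.001,-0.001,0.174,0,0,0],[0.001,-0.001,0.174,0,0,0],[0.001,-0.001,0.174,0,0,0]]'
```

```text
time_s: 7.38
tcp_pos: [0.5448, -0.4475, 0.114]
eef_rot: [-179.9, -0.1, -57.4]
contact_force: [0.1, -0.6, -1.6]
gripper_width: 0.0374
gripper_force: 25.0
```

```bash
python3 -m pendant '[[0,0,0.001,0,0,0],[0,0,0.002,0,0,0],[0,0,0.002,0,0,0],[0,0,0.002,0,0,0]]'; python3 -c "
from h import *
print(r.get_state()['tcp_pos'],r.get_state()['contact_force'])"
```

```text
time_s: 7.72
tcp_pos: [0.5442, -0.4472, 0.1109]
eef_rot: [-180.0, -0.0, -57.4]
contact_force: [0.1, -0.3, -0.7]
gripper_width: 0.0375
gripper_force: 25.0
[ 0.54422786 -0.44719541  0.11088469] [ 0.10725659 -0.25581982 -0.70083871]
```

```bash
python3 -m pendant '[[0.001,0,0.001,0,0,0],[0.001,0,0.001,0,0,0],[0.001,0,0.001,0,0,0],[0.001,0,0.001,0,0,0],[0.001,0,0.001,0,0,0],[0.001,0,-0.01,0,0,0],[0.001,0,-0.04,0,0,0],[0.001,0,-0.08,0,0,0],[0.001,0,-0.12,0,0,0],[0.001,0,-0.15,0,0,0],[0.001,0,-0.17,0,0,0]]' 0.07
python3 - <<'E'
from h import *
print(delta(.5052,.379,.28,-150))
c=r.capture("wrist"); np.savez("wr3.npz",**c); cv2.imwrite("pics/wr3.png",c["frame"][...,::-1])
E
```

```text
time_s: 8.63
tcp_pos: [0.5454, -0.4488, 0.2864]
eef_rot: [-179.9, -0.3, -57.4]
contact_force: [-0.2, -0.3, -0.1]
gripper_width: 0.0699
gripper_force: 0.0
(array([-0.7191, -0.4121,  0.0033]), array([-0.36, -0.14, 92.6 ]))
```

View pics/wr3.png

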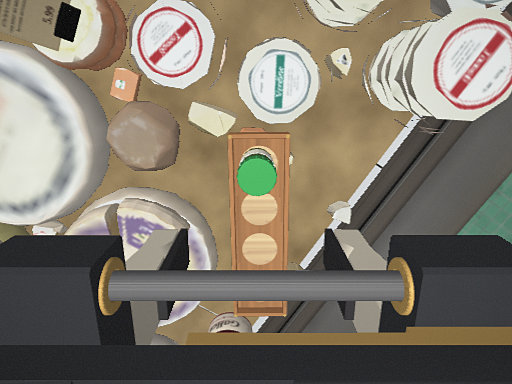

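```bash
python3 -m pendant '[[-0.719,-0.412,0,0,0,92.6],[-0.719,-0.412,0,0,0,92.6],[-0.719,-0.412,0,0,0,92.6],[-0.719,-0.412,0,0,0,92.6],[-0.719,-0.412,0,0,0,92.6],[-0.719,-0.412,0,0,0,92.6],[-0.719,-0.412,0,0,0,92.6],[-0.719,-0.412,0,0,0,92.6],[-0.719,-0.412,0,0,0,92.6],[-0.719,-0.412,0,0,0,92.6],[-0.719,-0.412,0,0,0,92.6],[-0.719,-0.412,0,0,0,92.6]]'
python3 -c "
from h import *
c=np.load('wr3.npz'); print(w(c,257,175,z=.14))
print(delta(.5052,.379,.28,-150))"
```

```text
time_s: 9.68
tcp_pos: [0.5229, 0.015, 0.2817]
eef_rot: [-180.0, 0.1, -137.0]
contact_force: [0.9, -0.1, -0.2]
gripper_width: 0.0702
gripper_force: 0.0
[ 0.54493809 -0.44962177  0.14      ]
(array([-0.2351,  0.2785,  0.0018]), array([-0.03,  0.07, 12.96]))
```

```bash
python3 -m pendant '[[-0.027,0.032,0,0,0,4],[-0.053,0.063,0,0,0,8],[-0.08,0.095,0,0,0,13],[-0.107,0.127,0,0,0,13],[-0.133,0.158,0,0,0,13],[-0.16,0.19,0,0,0,13],[-0.186,0.221,0,0,0,13],[-0.212,0.252,0.01,0,0,13],[-0.228,0.27,0.03,0,0,13],[-0.235,0.278,0.05,0,0,13],[-0.235,0.2785,0.06,0,0,13]]'
python3 - <<'E'
from h import *
print(delta(.5052,.379,.0365,-150))
c=r.capture("wrist"); np.savez("wr4.npz",**c)
f=cv2.cvtColor(c["frame"],cv2.COLOR_RGB2HSV); import numpy as np
for n,lo,hi in(("red",(0,150,90),(6,255,255)),("blue",(100,120,80),(130,255,255)),("yel",(22,120,120),(35,255,255))):
    k,l,s,ct=cv2.connectedComponentsWithStats(cv2.inRange(f,np.array(lo),np.array(hi))); i=1+s[1:,4].argmax(); print(n,s[i],w(c,*ct[i],z=.066))
E
```

```text
time_s: 10.6
tcp_pos: [0.5024, 0.3791, 0.218]
eef_rot: [-180.0, -0.2, -149.6]
contact_force: [-0.5, -0.9, -0.5]
gripper_width: 0.0697
gripper_force: 0.0
(array([-0.0029, -0.0014,  0.1815]), array([-0.03, -0.16,  0.39]))
red [ 235  154   40   41 1229] [0.50406942 0.37862579 0.066     ]
blue [ 236  100   42   42 1335] [0.45951473 0.35471281 0.066     ]
yel [ 235   38   44   47 1552] [0.41540706 0.32842482 0.066     ]
```

```bash
python3 -m pendant '[[-0.002,-0.001,0.02,0,0,0.4],[-0.002,-0.001,0.055,0,0,0.4],[-0.002,-0.001,0.09,0,0,0.4],[-0.002,-0.001,0.125,0,0,0.4],[-0.002,-0.001,0.15,0,0,0.4],[-0.002,-0.001,0.17,0,0,0.4],[-0.002,-0.001,0.179,0,0,0.4],[-0.002,-0.001,0.181,0,0,0.4],[-0.002,-0.001,0.181,0,0,0.4]]'
python3 -c "
from h import *
print(delta(.5045,.3788,.0365,-150))"
```

```text
time_s: 11.4
tcp_pos: [0.5065, 0.3772, 0.0405]
eef_rot: [-180.0, 0.0, -150.1]
contact_force: [0.5, 0.2, -0.2]
gripper_width: 0.0702
gripper_force: 0.0
(array([0.001 , 0.0023, 0.004 ]), array([-0.  ,  0.04, -0.14]))
```

```bash
python3 -m pendant '[[0,0,0,0,0,0],[0,0,0,0,0,0],[0,0,0,0,0,0],[0,0,0,0,0,0],[0,0,0,0,0,0],[0,0,0,0,0,0],[0,0,0,0,0,0],[0,0,0,0,0,0],[0,0,0,0,0,0]]' 0.03 25
python3 -c "
from h import *
print(r.get_state()['tcp_pos'])"
```

```text
time_s: 12.15
tcp_pos: [0.5061, 0.3778, 0.0401]
eef_rot: [180.0, 0.0, -150.1]
contact_force: [-0.0, 0.5, 3.8]
gripper_width: 0.037
gripper_force: 25.0
[0.50611187 0.37776532 0.04007507]
```

```bash
python3 -m pendant '[[0,0,-0.005,0,0,0],[0,0,-0.02,0,0,0],[0,0,-0.05,0,0,0],[0,0,-0.085,0,0,0],[0,0,-0.12,0,0,0],[0,0,-0.16,0,0,0],[0,0,-0.2,0,0,0],[0,0,-0.23,0,0,0],[0,0,-0.247,0,0,0],[0,0,-0.247,0,0,0]]'
python3 -c "
from h import *
print(delta(.5149,-.4058,.285,-57.2))"
```

```text
time_s: 12.98
tcp_pos: [0.5071, 0.3781, 0.2918]
eef_rot: [179.9, 0.4, -150.1]
contact_force: [0.2, 0.5, -1.1]
gripper_width: 0.0376
gripper_force: 25.0
(array([ 0.3837, -0.6837,  0.003 ]), array([ -0.23,   0.38, -92.93]))
```

```bash
python3 -m pendant '[[0.006,-0.010,0,0,0,-1.4],[0.019,-0.034,0,0,0,-4.6],[0.038,-0.068,0,0,0,-9.3],[0.058,-0.103,0,0,0,-14],[0.077,-0.137,0,0,0,-18.6],[0.096,-0.171,0,0,0,-23.2],[0.115,-0.205,0,0,0,-27.9],[0.134,-0.239,0,0,0,-32.5],[0.154,-0.274,0,0,0,-37.2],[0.173,-0.308,0,0,0,-41.8],[0.192,-0.342,0,0,0,-46.5],[0.204,-0.363,0,0,0,-49.3]]'
python3 -c "
from h import *
print(delta(.5149,-.4058,.285,-57.2))"
```

```text
time_s: 13.98
tcp_pos: [0.5083, -0.042, 0.2858]
eef_rot: [179.9, -0.0, -100.6]
contact_force: [0.7, 0.2, -1.7]
gripper_width: 0.0375
gripper_force: 25.0
(array([ 0.3563, -0.0737,  0.0009]), array([  0.12,  -0.  , -43.45]))
```

```bash
python3 -m pendant '[[0.018,-0.004,0,0,0,-2.2],[0.053,-0.011,0,0,0,-6.5],[0.089,-0.018,0,0,0,-10.9],[0.125,-0.026,0,0,0,-15.2],[0.16,-0.033,0,0,0,-19.6],[0.196,-0.041,0,0,0,-23.9],[0.232,-0.048,0,0,0,-28.3],[0.267,-0.055,0,0,0,-32.6],[0.303,-0.063,0,0,0,-37],[0.335,-0.069,0,0,0,-41],[0.352,-0.073,0,0,0,-43],[0.356,-0.074,0,0,0,-43.5]]'
python3 -c "
from h import *
print(delta(.5149,-.4058,.114,-57.2))"
```

```text
time_s: 14.98
tcp_pos: [0.5142, -0.4052, 0.2842]
eef_rot: [179.9, 0.2, -57.4]
contact_force: [-0.2, 0.6, -1.2]
gripper_width: 0.0375
gripper_force: 25.0
(array([ 0.0014, -0.0006,  0.1702]), array([ 0.13,  0.18, -0.2 ]))
```

```bash
python3 -m pendant '[[0.001,0,0.015,0,0,0],[0.001,0,0.05,0,0,0],[0.001,0,0.085,0,0,0],[0.001,0,0.12,0,0,0],[0.001,0,0.145,0,0,0],[0.001,0,0.158,0,0,0],[0.001,0,0.165,0,0,0],[0.001,0,0.168,0,0,0],[0.001,0,0.169,0,0,0],[0.001,0,0.169,0,0,0],[0.001,0,0.169,0,0,0],[0.001,0,0.169,0,0,0]]'
python3 -c "
from h import *
print(delta(.5149,-.4058,.114,-57.2))"
```

```text
time_s: 15.98
tcp_pos: [0.5167, -0.4037, 0.1189]
eef_rot: [-179.9, -0.1, -57.3]
contact_force: [0.1, -0.1, -0.4]
gripper_width: 0.0374
gripper_force: 25.0
(array([0.0008, 0.0027, 0.0049]), array([-0.06, -0.1 , -0.13]))
```

```bash
python3 -m pendant '[[0,0.001,0.001,0,0,0],[0,0.001,0.002,0,0,0],[0,0.001,0.003,0,0,0],[0,0.001,0.003,0,0,0],[0,0.001,0.003,0,0,0]]'
python3 -c "
from h import *
print(delta(.5149,-.4058,.114,-57.2))"
```

```text
time_s: 16.4
tcp_pos: [0.5151, -0.404, 0.1146]
eef_rot: [180.0, 0.0, -57.3]
contact_force: [0.8, 0.5, -1.4]
gripper_width: 0.0372
gripper_force: 25.0
(array([0.0014, 0.0012, 0.0006]), array([ 0.01,  0.01, -0.14]))
```

```bash
python3 -m pendant '[[0.001,0.001,0.001,0,0,0],[0.001,0.001,0.002,0,0,0],[0.001,0.001,0.002,0,0,0]]'
python3 -m pendant '[[0,0,0,0,0,0],[0,0,0,0,0,0],[0,0,0,0,0,0],[0,0,0,0,0,0],[0,0,0,0,0,0],[0,0,-0.01,0,0,0],[0,0,-0.04,0,0,0],[0,0,-0.08,0,0,0],[0,0,-0.12,0,0,0],[0,0,-0.15,0,0,0],[0,0,-0.17,0,0,0]]' 0.07
python3 - <<'E'
from h import *
print(delta(.46,.3543,.28,-150))
c=r.capture("wrist"); np.savez("wr5.npz",**c); cv2.imwrite("pics/wr5.png",c["frame"][...,::-1])
E
```

```text
time_s: 16.65
tcp_pos: [0.5155, -0.4056, 0.1141]
eef_rot: [-180.0, -0.1, -57.3]
contact_force: [-2.0, 2.9, 6.5]
gripper_width: 0.037
gripper_force: 25.0
time_s: 17.57
tcp_pos: [0.5156, -0.4061, 0.2881]
eef_rot: [-179.9, -0.3, -57.3]
contact_force: [0.4, 0.3, -0.8]
gripper_width: 0.0701
gripper_force: 0.0
(array([-0.6701, -0.3638,  0.0054]), array([-0.33, -0.13, 92.68]))
```

View pics/wr5.png

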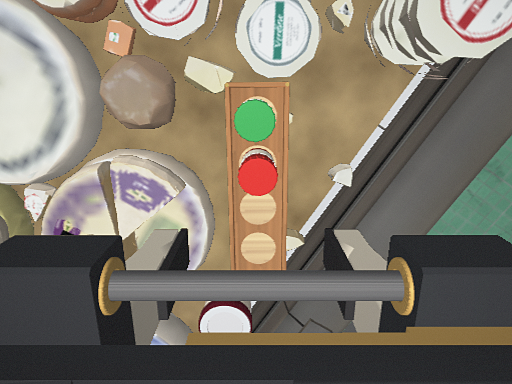

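Green (255,120) and red (258,175) both stand in the rack. Going back for blue.

```bash
python3 -m pendant '[[-0.67,-0.364,0,0,0,92.7],[-0.67,-0.364,0,0,0,92.7],[-0.67,-0.364,0,0,0,92.7],[-0.67,-0.364,0,0,0,92.7],[-0.67,-0.364,0,0,0,92.7],[-0.67,-0.364,0,0,0,92.7],[-0.67,-0.364,0,0,0,92.7],[-0.67,-0.364,0,0,0,92.7],[-0.67,-0.364,0,0,0,92.7],[-0.67,-0.364,0,0,0,92.7],[-0.67,-0.364,0,0,0,92.7],[-0.67,-0.364,0,0,0,92.7]]'
python3 -c "
from h import *
c=np.load('wr5.npz'); print(w(c,258,175,z=.14),w(c,255,120,z=.14))
print(delta(.46,.3543,.28,-150))"
```

```text
time_s: 18.62
tcp_pos: [0.4834, 0.0423, 0.2836]
eef_rot: [-180.0, 0.1, -134.4]
contact_force: [1.0, 0.2, -1.0]
gripper_width: 0.0704
gripper_force: 0.0
[ 0.51415286 -0.40701802  0.14      ] [ 0.5441077  -0.44851351  0.14      ]
(array([-0.2067,  0.2349,  0.0037]), array([-0.02,  0.06, 15.63]))
```

```bash
python3 -m pendant '[[-0.026,0.029,0,0,0,5],[-0.052,0.059,0,0,0,10],[-0.078,0.088,0,0,0,15.6],[-0.103,0.117,0,0,0,15.6],[-0.129,0.147,0,0,0,15.6],[-0.155,0.176,0,0,0,15.6],[-0.18,0.205,0.01,0,0,15.6],[-0.198,0.225,0.03,0,0,15.6],[-0.206,0.234,0.055,0,0,15.6],[-0.207,0.235,0.064,0,0,15.6],[-0.207,0.235,0.064,0,0,15.6]]'
python3 -c "
from h import *
print(delta(.46,.3543,.0385,-150))"
```

```text
time_s: 19.53
tcp_pos: [0.4578, 0.3523, 0.2162]
eef_rot: [-179.9, -0.3, -149.6]
contact_force: [-0.4, 0.3, -0.9]
gripper_width: 0.0702
gripper_force: 0.0
(array([-0.0037,  0.0009,  0.1777]), array([-0.1 , -0.27,  0.38]))
```

```bash
python3 -m pendant '[[-0.002,0,0.02,0,0,0.4],[-0.002,0,0.055,0,0,0.4],[-0.002,0,0.09,0,0,0.4],[-0.002,0,0.125,0,0,0.4],[-0.002,0,0.15,0,0,0.4],[-0.002,0,0.168,0,0,0.4],[-0.002,0,0.176,0,0,0.4],[-0.002,0,0.178,0,0,0.4],[-0.002,0,0.178,0,0,0.4]]'
python3 -m pendant '[[0,0,0,0,0,0],[0,0,0,0,0,0],[0,0,0,0,0,0],[0,0,0,0,0,0],[0,0,0,0,0,0],[0,0,0,0,0,0],[0,0,0,0,0,0],[0,0,0,0,0,0],[0,0,0,0,0,0]]' 0.03 25
```

```text
time_s: 20.28
tcp_pos: [0.4616, 0.3539, 0.0419]
eef_rot: [180.0, 0.1, -150.1]
contact_force: [0.2, 0.2, -0.1]
gripper_width: 0.07
gripper_force: 0.0
time_s: 21.03
tcp_pos: [0.461, 0.3542, 0.0411]
eef_rot: [180.0, 0.0, -150.1]
contact_force: [-1.4, 1.1, 4.0]
gripper_width: 0.0373
gripper_force: 25.0
```

```bash
python3 -m pendant '[[0,0,-0.005,0,0,0],[0,0,-0.02,0,0,0],[0,0,-0.05,0,0,0],[0,0,-0.085,0,0,0],[0,0,-0.12,0,0,0],[0,0,-0.16,0,0,0],[0,0,-0.2,0,0,0],[0,0,-0.23,0,0,0],[0,0,-0.247,0,0,0],[0,0,-0.247,0,0,0]]'
python3 -c "
from h import *
print(delta(.4867,-.3621,.287,-57.2))"
```

```text
time_s: 21.87
tcp_pos: [0.462, 0.3547, 0.2927]
eef_rot: [179.9, 0.4, -150.1]
contact_force: [-0.7, 0.9, -1.0]
gripper_width: 0.0372
gripper_force: 25.0
(array([ 0.3364, -0.6335,  0.0022]), array([ -0.22,   0.38, -92.86]))
```

```bash
python3 -m pendant '[[0.005,-0.0095,0,0,0,-1.4],[0.017,-0.032,0,0,0,-4.6],[0.035,-0.0665,0,0,0,-9.8],[0.054,-0.101,0,0,0,-14.9],[0.072,-0.136,0,0,0,-20],[0.091,-0.171,0,0,0,-25],[0.109,-0.206,0,0,0,-30.2],[0.128,-0.241,0,0,0,-35.3],[0.146,-0.276,0,0,0,-40.4],[0.165,-0.31,0,0,0,-45.5],[0.183,-0.345,0,0,0,-50.6],[0.192,-0.361,0,0,0,-52.9]]'
python3 -c "
from h import *
print(delta(.4867,-.3621,.287,-57.2))"
```

```text
time_s: 22.87
tcp_pos: [0.4732, -0.0581, 0.2869]
eef_rot: [179.9, -0.0, -97.0]
contact_force: [-0.6, 0.2, -0.5]
gripper_width: 0.037
gripper_force: 25.0
(array([ 0.3001, -0.0503,  0.    ]), array([ 1.200e-01, -1.000e-02, -3.978e+01]))
```

```bash
python3 -m pendant '[[0.015,-0.0025,0,0,0,-2],[0.045,-0.0075,0,0,0,-6],[0.081,-0.0135,0,0,0,-10.8],[0.117,-0.0195,0,0,0,-15.5],[0.153,-0.0255,0,0,0,-20.3],[0.189,-0.0315,0,0,0,-25],[0.225,-0.0375,0,0,0,-30],[0.26,-0.0433,0,0,0,-34.5],[0.285,-0.0475,0,0,0,-37.8],[0.298,-0.0497,0,0,0,-39.6],[0.3,-0.05,0,0,0,-39.8],[0.3,-0.05,0,0,0,-39.8]]'
python3 -c "
from h import *
print(delta(.4867,-.3621,.115,-57.2))"
```

```text
time_s: 23.87
tcp_pos: [0.4858, -0.3591, 0.2861]
eef_rot: [179.9, 0.1, -57.5]
contact_force: [0.6, 1.4, -2.0]
gripper_width: 0.037
gripper_force: 25.0
(array([0.0034, 0.0006, 0.1711]), array([ 0.08,  0.14, -0.31]))
```

```bash
python3 -m pendant '[[0.001,0,0.015,0,0,0],[0.002,0,0.05,0,0,0],[0.002,0,0.085,0,0,0],[0.002,0,0.12,0,0,0],[0.002,0,0.145,0,0,0],[0.002,0,0.158,0,0,0],[0.002,0,0.165,0,0,0],[0.002,0,0.168,0,0,0],[0.002,0,0.17,0,0,0],[0.002,0,0.171,0,0,0],[0.002,0,0.171,0,0,0],[0.002,0,0.171,0,0,0]]'
python3 -c "
from h import *
print(delta(.4867,-.3621,.115,-57.2))"
```

```text
time_s: 24.87
tcp_pos: [0.4883, -0.3605, 0.1178]
eef_rot: [-179.9, -0.1, -57.4]
contact_force: [-0.2, -0.4, -0.7]
gripper_width: 0.0373
gripper_force: 25.0
(array([0.0005, 0.0022, 0.0028]), array([-0.06, -0.08, -0.17]))
```

```bash
python3 -m pendant '[[0.001,0.001,0.001,0,0,0],[0.001,0.001,0.002,0,0,0],[0.001,0.001,0.003,0,0,0],[0.001,0.001,0.003,0,0,0],[0.001,0.001,0.003,0,0,0]]'
```

```text
time_s: 25.28
tcp_pos: [0.4879, -0.3624, 0.1151]
eef_rot: [-180.0, -0.1, -57.4]
contact_force: [-1.7, 1.0, 6.8]
gripper_width: 0.0375
gripper_force: 25.0
```

Contact at 6.8 N. Releasing.

```bash
python3 -m pendant '[[0,0,0,0,0,0],[0,0,0,0,0,0],[0,0,0,0,0,0],[0,0,0,0,0,0],[0,0,0,0,0,0],[0,0,-0.01,0,0,0],[0,0,-0.04,0,0,0],[0,0,-0.08,0,0,0],[0,0,-0.12,0,0,0],[0,0,-0.15,0,0,0],[0,0,-0.17,0,0,0]]' 0.07
python3 - <<'E'
from h import *
print(delta(.4162,.3284,.28,-180))
c=r.capture("wrist"); np.savez("wr6.npz",**c); cv2.imwrite("pics/wr6.png",c["frame"][...,::-1])
E
```

```text
time_s: 26.2
tcp_pos: [0.4882, -0.3624, 0.289]
eef_rot: [-179.9, -0.3, -57.4]
contact_force: [0.0, -0.1, 0.2]
gripper_width: 0.0702
gripper_force: 0.0
(array([-0.6206, -0.312 ,  0.0067]), array([-3.8000e-01, -1.0000e-02,  1.2264e+02]))
```

View pics/wr6.png

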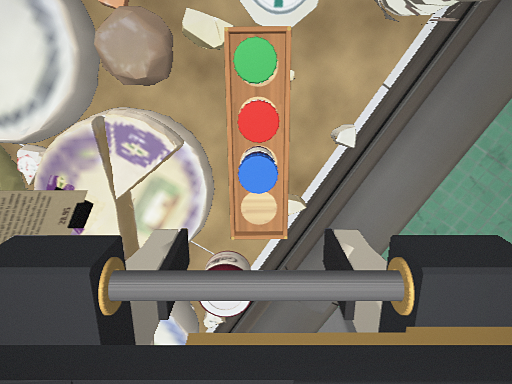

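Green, red and blue (258,173) are in place, with the last disc free at (258,208). Next is yellow, with the fingers parallel to the rail so they clear it.

```bash
python3 -m pendant '[[-0.036,-0.018,0,0,0,7.1],[-0.072,-0.036,0,0,0,14.2],[-0.108,-0.054,0,0,0,21.3],[-0.144,-0.072,0,0,0,28.4],[-0.18,-0.09,0,0,0,35.5],[-0.216,-0.109,0,0,0,42.6],[-0.252,-0.127,0,0,0,49.7],[-0.288,-0.145,0,0,0,56.8],[-0.324,-0.163,0,0,0,63.9],[-0.36,-0.181,0,0,0,71],[-0.396,-0.199,0,0,0,78.1],[-0.432,-0.217,0,0,0,85.2]]'
python3 -c "
from h import *
c=np.load('wr6.npz'); print(w(c,258,173,z=.14),w(c,258,208,z=.08))
print(delta(.4162,.3284,.28,-180),r.get_state()['joints'])"
```

```text
time_s: 27.25
tcp_pos: [0.4429, 0.0679, 0.2846]
eef_rot: [-180.0, 0.1, -131.7]
contact_force: [0.4, 0.0, -0.4]
gripper_width: 0.0701
gripper_force: 0.0
[ 0.48766367 -0.36470656  0.14      ] [ 0.45661862 -0.31692232  0.08      ]
(array([-0.1769,  0.1931,  0.0047]), array([1.000e-02, 7.000e-02, 4.833e+01])) [ 3.40683260e+01 -3.67857651e+00 -2.08139016e+01  6.52854210e-03
 -7.27969098e+01 -7.57352693e+01]
```

```bash
python3 -m pendant '[[-0.022,0.024,0,0,0,7],[-0.044,0.048,0,0,0,14],[-0.066,0.072,0,0,0,21],[-0.088,0.096,0,0,0,28],[-0.11,0.12,0,0,0,35],[-0.132,0.144,0,0,0,42],[-0.154,0.168,0,0,0,48.3],[-0.17,0.186,0,0,0,48.3],[-0.177,0.193,0.02,0,0,48.3],[-0.177,0.193,0.05,0,0,48.3],[-0.177,0.193,0.06,0,0,48.3],[-0.177,0.193,0.06,0,0,48.3]]'
python3 - <<'E'
from h import *
print(delta(.4162,.3284,.044,-180),r.get_state()["joints"])
c=r.capture("wrist"); np.savez("wr7.npz",**c); cv2.imwrite("pics/wr7.png",c["frame"][...,::-1])
f=cv2.cvtColor(c["frame"],cv2.COLOR_RGB2HSV)
k,l,s,ct=cv2.connectedComponentsWithStats(cv2.inRange(f,np.array((22,120,120)),np.array((35,255,255)))); i=1+s[1:,4].argmax(); print(s[i],w(c,*ct[i],z=.066))
E
```

```text
time_s: 28.25
tcp_pos: [0.4145, 0.3254, 0.2214]
eef_rot: [-179.8, -0.2, -179.7]
contact_force: [-0.5, -0.8, -0.9]
gripper_width: 0.0702
gripper_force: 0.0
(array([-0.0023,  0.0037,  0.1774]), array([-0.24, -0.19,  0.32])) [ 5.94533290e+01  6.97159956e+00 -1.80925466e+01 -4.05153053e-02
 -6.52406890e+01 -1.49111823e+02]
[ 240  152   40   40 1179] [0.41427658 0.32849145 0.066     ]
```

View pics/wr7.png

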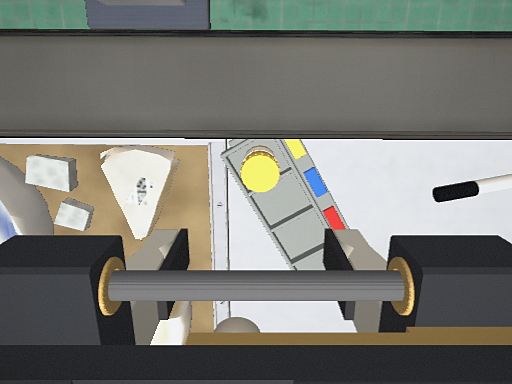

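The yellow lid is at (260,172) and the rail edge at row 138. There is room for the fingers, so I'll descend.

```bash
python3 -m pendant '[[-0.001,0.001,0.02,0,0,0.3],[-0.001,0.003,0.05,0,0,0.3],[-0.001,0.003,0.08,0,0,0.3],[-0.001,0.003,0.11,0,0,0.3],[-0.001,0.003,0.135,0,0,0.3],[-0.001,0.003,0.155,0,0,0.3],[-0.001,0.003,0.168,0,0,0.3],[-0.001,0.003,0.174,0,0,0.3],[-0.001,0.003,0.174,0,0,0.3]]'
python3 -c "
from h import *
print(delta(.4155,.3284,.044,-180))"
```

```text
time_s: 29.05
tcp_pos: [0.4172, 0.3298, 0.05]
eef_rot: [-180.0, 0.0, -180.0]
contact_force: [-0.2, 0.3, 0.7]
gripper_width: 0.0699
gripper_force: 0.0
(array([ 0.0017, -0.0014,  0.006 ]), array([-0.02,  0.01,  0.  ]))
```

```bash
python3 -m pendant '[[0.001,-0.001,0.003,0,0,0],[0.001,-0.001,0.006,0,0,0],[0.001,-0.001,0.006,0,0,0],[0.001,-0.001,0.006,0,0,0],[0.001,-0.001,0.006,0,0,0],[0.001,-0.001,0.006,0,0,0],[0.001,-0.001,0.006,0,0,0],[0.001,-0.001,0.006,0,0,0],[0.001,-0.001,0.006,0,0,0]]' 0.03 25
```

```text
time_s: 29.8
tcp_pos: [0.4159, 0.3291, 0.0442]
eef_rot: [180.0, 0.0, -180.0]
contact_force: [-1.0, -1.1, 5.3]
gripper_width: 0.0373
gripper_force: 25.0
```

```bash
python3 -m pendant '[[0,0,-0.005,0,0,0],[0,0,-0.02,0,0,0],[0,0,-0.05,0,0,0],[0,0,-0.085,0,0,0],[0,0,-0.12,0,0,0],[0,0,-0.16,0,0,0],[0,0,-0.2,0,0,0],[0,0,-0.23,0,0,0],[0,0,-0.245,0,0,0],[0,0,-0.245,0,0,0]]'
python3 -c "
from h import *
print(delta(.458,-.318,.29,-57.2))"
```

```text
time_s: 30.63
tcp_pos: [0.4166, 0.3299, 0.2931]
eef_rot: [179.7, 0.2, -180.0]
contact_force: [0.8, 0.1, -0.8]
gripper_width: 0.0373
gripper_force: 25.0
(array([-4.090e-02, -6.479e-01, -1.000e-04]), array([-7.0000e-02,  4.5000e-01, -1.2276e+02]))
```

```bash
python3 -m pendant '[[0,-0.0065,0,0,0,-1.2],[-0.0015,-0.026,0,0,0,-4.9],[-0.004,-0.06,0,0,0,-11.4],[-0.006,-0.095,0,0,0,-17.9],[-0.008,-0.13,0,0,0,-24.5],[-0.01,-0.164,0,0,0,-31],[-0.0125,-0.198,0,0,0,-37.6],[-0.015,-0.233,0,0,0,-44.2],[-0.017,-0.268,0,0,0,-50.7],[-0.019,-0.302,0,0,0,-57.2],[-0.021,-0.337,0,0,0,-63.8],[-0.0225,-0.356,0,0,0,-67.5]]'
python3 -c "
from h import *
print(delta(.458,-.318,.29,-57.2))"
```

```text
time_s: 31.63
tcp_pos: [0.4371, -0.0293, 0.2878]
eef_rot: [179.9, -0.0, -112.2]
contact_force: [0.7, 0.0, -1.4]
gripper_width: 0.0373
gripper_force: 25.0
(array([ 0.2594, -0.1283, -0.0022]), array([  0.11,   0.  , -54.99]))
```

```bash
python3 -m pendant '[[0.008,-0.004,0,0,0,-1.6],[0.031,-0.015,0,0,0,-6.6],[0.062,-0.031,0,0,0,-13.2],[0.093,-0.046,0,0,0,-19.8],[0.124,-0.062,0,0,0,-26.4],[0.156,-0.077,0,0,0,-33],[0.187,-0.092,0,0,0,-39.6],[0.215,-0.106,0,0,0,-45.6],[0.239,-0.118,0,0,0,-50.6],[0.254,-0.126,0,0,0,-54],[0.2594,-0.128,0,0,0,-55],[0.2594,-0.128,0,0,0,-55]]'
python3 -c "
from h import *
print(delta(.458,-.318,.118,-57.2))"
```

```text
time_s: 32.63
tcp_pos: [0.4565, -0.3169, 0.2867]
eef_rot: [179.9, 0.2, -57.6]
contact_force: [-0.2, 0.4, -1.8]
gripper_width: 0.0373
gripper_force: 25.0
(array([ 0.0022, -0.001 ,  0.1687]), array([ 0.11,  0.17, -0.38]))
```

```bash
python3 -m pendant '[[0.001,0,0.015,0,0,0],[0.001,0,0.05,0,0,0],[0.001,0,0.085,0,0,0],[0.001,0,0.12,0,0,0],[0.001,0,0.145,0,0,0],[0.001,0,0.158,0,0,0],[0.001,0,0.164,0,0,0],[0.001,0,0.167,0,0,0],[0.001,0,0.168,0,0,0],[0.001,0,0.168,0,0,0],[0.001,0,0.168,0,0,0],[0.001,0,0.168,0,0,0]]'
python3 -c "
from h import *
print(delta(.458,-.318,.118,-57.2))"
```

```text
time_s: 33.63
tcp_pos: [0.4586, -0.3168, 0.1219]
eef_rot: [-179.9, -0.1, -57.5]
contact_force: [-0.8, 0.0, 0.1]
gripper_width: 0.037
gripper_force: 25.0
(array([0.0007, 0.0011, 0.0039]), array([-0.07, -0.08, -0.28]))
```

```bash
python3 -m pendant '[[0.001,0,0.001,0,0,0],[0.001,0,0.002,0,0,0],[0.001,0,0.003,0,0,0],[0.001,0,0.004,0,0,0],[0.001,0,0.004,0,0,0]]'
```

```text
time_s: 34.05
tcp_pos: [0.459, -0.3179, 0.1182]
eef_rot: [-180.0, -0.1, -57.4]
contact_force: [-1.9, 2.5, 9.8]
gripper_width: 0.037
gripper_force: 25.0
```

```bash
python3 -m pendant '[[0,0,0,0,0,0],[0,0,0,0,0,0],[0,0,0,0,0,0],[0,0,0,0,0,0],[0,0,0,0,0,0],[0,0,-0.01,0,0,0],[0,0,-0.04,0,0,0],[0,0,-0.08,0,0,0],[0,0,-0.12,0,0,0],[0,0,-0.15,0,0,0],[-0.03,0,-0.18,0,0,0],[-0.06,0,-0.2,0,0,0]]' 0.07
python3 -m pendant '[[0,0,0,0,0,0],[0,0,0,0,0,0],[0,0,0,0,0,0]]'
python3 - <<'E'
from h import *
np.set_printoptions(precision=4,suppress=True)
c=r.capture("wrist"); np.savez("wr8.npz",**c); cv2.imwrite("pics/wr8.png",c["frame"][...,::-1])
f=cv2.cvtColor(c["frame"],cv2.COLOR_RGB2HSV); m=np.array([.5008,-.3839]); a=np.radians(32.78)
for n,lo,hi in(("yel",(22,120,120),(35,255,255)),("blue",(100,120,80),(130,255,255)),("red",(0,150,90),(6,255,255)),("green",(50,100,60),(75,255,255))):
    k,l,s,ct=cv2.connectedComponentsWithStats(cv2.inRange(f,np.array(lo),np.array(hi))); i=1+s[1:,4].argmax(); p=w(c,*ct[i],z=.14)[:2]-m
    print(n,ct[i],s[i],"rack xy",p@[np.cos(a),np.sin(a)],p@[-np.sin(a),np.cos(a)],"z",w(c,*ct[i])[2])
E
```

```text
time_s: 35.05
tcp_pos: [0.4265, -0.2674, 0.3198]
eef_rot: [-179.9, -0.1, -57.6]
contact_force: [1.1, 0.7, 2.2]
gripper_width: 0.0702
gripper_force: 0.0
time_s: 35.3
tcp_pos: [0.4262, -0.2667, 0.3171]
eef_rot: [-180.0, -0.0, -57.4]
contact_force: [-0.1, 0.5, -0.0]
gripper_width: 0.0703
gripper_force: 0.0
yel [255.3893 105.9724] [ 236   86   40   41 1197] rack xy 0.0009752003696976655 0.07778813552838158 z 0.13838121319887975
blue [256.4341  47.724 ] [ 237   26   40   45 1366] rack xy -0.00021353545663028447 0.025215313299259273 z 0.14020718425066786
red [257.056   5.408] [239   0  36  15 375] rack xy -0.0008863481863762849 -0.009986135003223994 z 0.14018690534691536
green [ 25.5714 144.9286] [ 24 142   4   6  14] rack xy 0.2326828201244131 0.11506983531938572 z 0.060852145781071176
```

View pics/wr8.png

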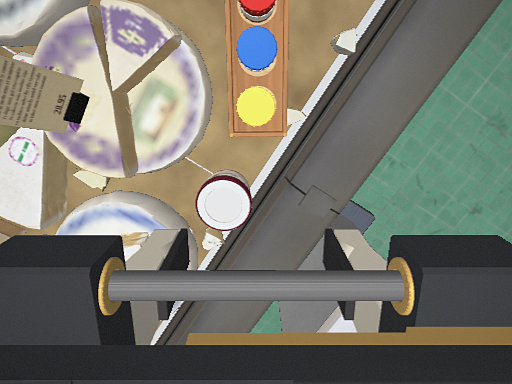

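Yellow (255,106) and blue (256,48) stand upright on their discs. Earlier views put red and green within 2 mm of theirs. Handing in.

```bash
python3 -c "
from plant import r
print(r.close_job())"
```

```text
the job is handed in; nothing more can be done
None
```

All four jars stand upright in the rack in reverse order, each measured within about 3 mm of its disc centre, and the job was handed in at about 35 s with no verdict shown.

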